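# Clamp an offcut against the fence with a toggle clamp

## Robot

A 6-joint arm with a two-finger parallel gripper is mounted at the origin on the work surface; the furniture and walls round the work are solid. World frame = base frame: x ahead of the robot, y to its left, z up, the work surface at z = 0. Lengths are in m, angles in rad, forces in N, time in s.
With the tool pointing down it reaches from about 0.35 to 0.95 m from the base axis. Payload 17.4 kg.
Tool frame: the origin (TCP) lies at the very end of the fingers, on their centre line; the grasp point (between the pads) lies 19 mm behind it (tcp_to_grasp is the distance from the TCP to the grasp point, in m); z points along the fingers, y is the line along which they close (so a half turn about z gives the same grasp; the last joint's range is limited). The gripper opens to 93 mm and grips with 3 to 60 N. Pads are 15 mm wide; open, the fingers measure 128 mm over their backs; the gripper's body (75 mm by 188 mm) begins 65 mm behind the grasp point.
Start: joints at [1.232, 0.116, 1.442, -0, 1.584, -0.038], TCP at [0.2, 0.645, 0.219] pointing down, gripper open.
Joint ranges: [-2.83, 2.83], [-0.83, 2.19], [0.07, 2.5], [-1.14, 4.28], [0.01, 3], [-2.97, 2.97]. Speed limits (rad/s): [1.89, 1.89, 2.22, 3.14, 3.14, 3.14].

## Interface

Orientations are given as a unit quaternion [w, x, y, z].
In Python, from workcell import movep, move_straight, move_joints, move_gripper, wait, inverse_kinematics, read_state, grab_frame, PlanningError, sign_off, tcp_to_grasp gives the robot as it stands. The module is installed in compiled form; this text tells all that it offers. Calls block until the motion is done:
- movep(position, orientation): joint-space move of the TCP to a pose.
- move_straight(position, frame=None, velocity=0.15, contact_N=None): straight line of the TCP; frame=None keeps the orientation; velocity is the mean speed in m/s. With contact_N (N) it stops when the force on the tool has changed by that much, and returns True; else False.
- move_joints(angles): joint-space move.
- move_gripper(opening, effort=None): finger opening in m; effort is the grip in N (None keeps the last); returns when the fingers have stopped.
- wait(seconds).
- inverse_kinematics(position, orientation): joint angles nearest the present ones, or None.
- read_state(): the state.
- grab_frame(name): name is "side" or "top" or "wrist"; returns a dict with "image" (400x640x3 uint8, red, green, blue), "z_map" (400x640 float32, m along the optical axis (not along the pixel's ray), 0 where there is no reading), "fov_y" (degrees; the focal length in pixels is half the picture's height over the tangent of half this angle, whatever the lens; pixels are square), "cx", "cy" (the principal point, pixels), "world_from_camera" (4x4, takes a point from camera to world coordinates); the wrist camera has in their place "mount" (4x4, takes a point from camera to tool coordinates, whose origin is the TCP and whose axes are the flange's). Camera axes: x right, y up, looking along -z (the intrinsics and any distortion apply to the point x, -y, -z); pixel columns grow to the right and rows downward; lengths in m; the calibration is good to about 2 mm. A picture is of the moment at which its call begins: read the wrist's pose just before it.
A pose or a line that the arm cannot do raises PlanningError and nothing moves.
- sign_off(): hands the job in; it is judged then, once.
The state is a dict: "time": time; "joints": joint angles; "dq": joint speeds; "tau": joint torques, N m; "tcp_pos": TCP position; "ee_rot": TCP orientation; "wrist_force": force on the tool from outside, world axes, zero at the start; "wrist_torque": the same for the moment, N m; "width": finger opening in m; "grip_force": force on a finger pad.
Only numpy, scipy, OpenCV 4.12 (cv2) and the standard library are available. Lean on these libraries where they do the work, as an engineer would, in place of code of your own. Each camera call takes 0.05 s, during which the arm holds its last target. There are 200 camera calls.

## Task

With the fingertips only, slide the wooden offcut on the plywood jig until its long side lies flush against the dark wooden fence, then pull the red lever of the toggle clamp over toward the fence until it snaps past centre and stays shut, so that the rubber pad presses the offcut down. Nothing is to be picked up or lifted, and the marker, the oak wedge and the sanding block must be left where they are.

Things in the scene. Friction and masses are not known exactly. Their poses are not given: they have to be found in the camera images.
- jig: Fixed jig: plywood base board 360 (x) x 220 (y) x 18 mm. Origin: centre of its underside, on the bench top. Its +x axis points from the offcut to the fence and on to the clamp; the clamp works in the plane jig y = 0. The lever leans over the board's +x end; behind it on that plane there is free space.
- fence (a point): Middle of the upper edge of the face of the dark wooden fence, at jig x = 30 mm, y = 0, 31 mm above the bench. The face looks to jig -x; the fence is 24 mm wide, 200 mm long along jig y and 13 mm high above the board.
- offcut: Loose pale wooden offcut 60 (x) x 160 (y) x 19 mm, about 0.1 kg, flat on the base board (underside 18 mm, top 37 mm above the bench); origin at the centre of its underside. At the start it lies 18 to 40 mm (origin) short of its place and askew by up to 0.14 rad. Flush against the fence its origin is at jig x = 0 and its axes are parallel to the jig's.
- lever_grip (a point): Point on the axis of the lever's red grip, 90 mm from the pivot, 16 mm short of the free end. The grip is 22 mm thick, 36 to 106 mm from the pivot. Open, the lever leans 35 degrees from upright to jig +x (away from the fence): point at jig x = 144 mm, 134 mm above the bench. Shut, it leans 40 degrees toward the fence: point at jig x = 35 mm, 129 mm up.
- lever_pivot (a point): Point on the lever's hinge axis (parallel to jig y), fixed at jig x = 92 mm, y = 0, 60 mm above the bench. The clamp's steel frame around it is 64 x 58 mm at the foot and 70 mm high.
- clamp_lever (a joint): Lever angle in rad: 0 = open (start), 1.30 = shut against its stop. Bistable: up to 0.65 (lever about upright) an over-centre spring throws it back open, beyond that it snaps shut by itself. The spring torque is greatest at the ends of its travel (about 0.5 N m: a level pull of 7 to 12 N at the grip starts it) and nil at the centre.
- clamp_pad: Round black rubber pad, 18 mm across, sprung, under the end of the clamp's pressing arm, which is one piece with the lever; origin at the centre of its lower face. Clamp open: the arm stands nearly upright, jig x = 35 to 90 mm, up to 150 mm above the bench. As the lever is flipped the arm swings down over the fence and the pad lands at jig x = 12 mm, y = 0, pressing with about 5 N.
- marker: Bystander: red felt marker, 15 mm thick, 118 mm long, lying on the jig's base board along jig x, near jig x = 110 to 130 mm, y = -80 mm; origin under its middle.
- wedge: Bystander: oak wedge 30 x 100 x 22 mm, lying on the base board along jig x, near jig x = 110 mm, y = +85 mm; origin at the centre of its underside.
- sanding_block: Bystander: sanding block 65 x 112 x 35 mm on the bench off the jig's -x end, near jig x = -250 mm; origin at the centre of its underside.
Mind the look-alikes: they are no part of the job. What is shaped like the offcut but grey or yellow is not meant.

How it is judged:
On the way, in this order (a step that is already met when the one before it is completed fails the run):
1. the offcut lies flush against the fence while the clamp is still open (x of offcut in the frame of jig above -0.003 m and angle between the x axis of offcut and the x axis of jig, either way round below 0.04 rad and value of joint clamp_lever below 0.2 rad), for 0.2 s.
2. the lever has snapped shut and the pad presses on the offcut (value of joint clamp_lever above 1.2 rad and contact force between clamp_pad and offcut above 2.5 N), for 0.2 s.
At the end, for the whole second after the job is handed in: The lever is shut (beyond 1.2 rad), the pad presses on the offcut with more than 2.5 N, and the offcut lies flat and at rest on the base board, within 4 mm of the fence and parallel to it within 0.05 rad (all of step 2 and x of offcut in the frame of jig above -0.004 m and angle between the x axis of offcut and the x axis of jig, either way round below 0.05 rad and angle between offcut's own z axis and vertical below 0.06 rad and z of offcut in the frame of jig below 0.022 m and linear speed of offcut below 0.01 m/s); the robot touches nothing.
It fails at once if the offcut is lifted (z of offcut in the frame of jig above 0.027 m or angle between offcut's own z axis and vertical above 0.2 rad).
It fails at once if a bystander is moved (distance of any of marker, wedge, sanding_block from where it was at the start of the episode above 0.015 m).
It also fails if it takes over 38 s, if anything falls off the work surface, if the arm or the gripper's body presses on something with over 40 N, if the wrist force passes 120 N, or if a joint passes its speed limit or range.

## Working session

There is one attempt and no reset: what is moved stays moved. The work goes in short steps, each a Python script; the robot and the scene stay as the last script left them, time stands still between calls to the robot, and variables do not carry over. Pictures are saved under pics/ and viewed, at most 10 in all, crops included, and the job is handed in when it is done.

```bash
mkdir -p pics; cat > h.py <<'E'
import numpy as np, cv2
from workcell import *
def pts(f):
    z=f["z_map"]; H,W=z.shape; fl=H/2/np.tan(np.radians(f["fov_y"])/2)
    v,u=np.mgrid[0:H,0:W]; x=(u-f["cx"])/fl*z; y=-(v-f["cy"])/fl*z
    P=np.stack([x,y,-z,np.ones_like(z)],-1)@np.array(f["world_from_camera"]).T
    P=P[...,:3]; P[z<=0]=np.nan; return P
E
python3 - <<'E'
from h import *
s=read_state(); print(s["time"],s["tcp_pos"],s["ee_rot"])
for n in ("top","side"):
    f=grab_frame(n); np.savez(n,**{k:v for k,v in f.items()})
    cv2.imwrite(f"pics/{n}1.png",f["image"][...,::-1]); print(n,{k:v for k,v in f.items() if k not in("image","z_map")})
E
```

```text
0.0 [0.1999273  0.64448875 0.21788408] [-1.12621848e-04  1.49836232e-01  9.88710643e-01 -5.95417705e-04]
top {'fov_y': 57.32022945047487, 'cx': 310.6725254502119, 'cy': 193.25845039847627, 'world_from_camera': array([[ 0.00689848,  0.99942389, -0.0332311 ,  0.46613799],
       [-0.99980293,  0.0075121 ,  0.01837583,  0.04354276],
       [ 0.01861488,  0.03309779,  0.99927875,  1.00025068],
       [ 0.        ,  0.        ,  0.        ,  1.        ]])}
side {'fov_y': 45.50350299623565, 'cx': 318.3795197431717, 'cy': 192.88952787169444, 'world_from_camera': array([[ 0.89786813,  0.22396831, -0.37903959,  0.03899159],
       [-0.43988705,  0.49200709, -0.7512845 , -0.91557562],
       [ 0.01822625,  0.84128902,  0.54027825,  0.77722941],
       [ 0.        ,  0.        ,  0.        ,  1.        ]])}
```

View pics/top1.png

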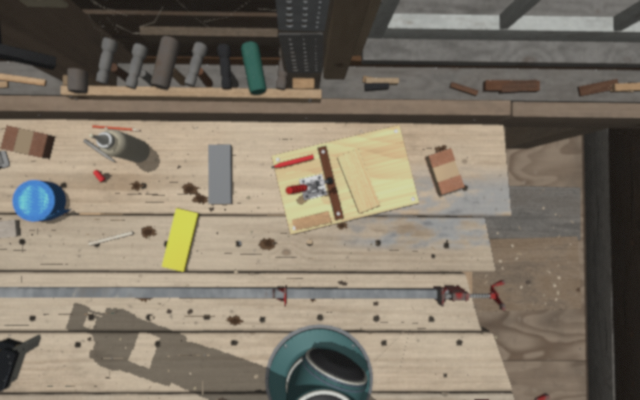

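View pics/side1.png

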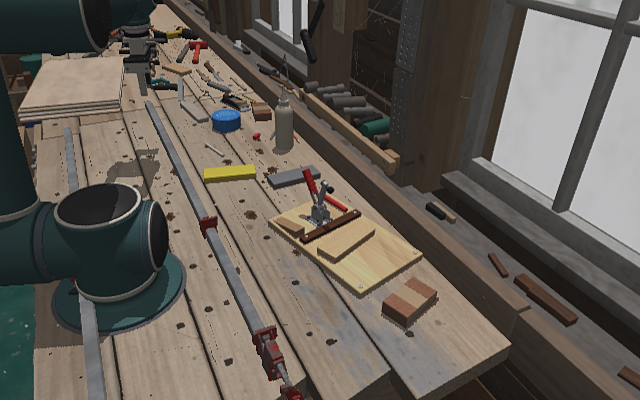

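Top view: the candidates are the pale offcut on the jig at (358,180), a grey look-alike at (220,174) and a yellow one at (180,240). I choose the pale one on the board. The fence is at (331,183), the lever grip at (297,189), the marker at (294,161), the wedge at (311,220) and the sanding block at (446,171).

```bash
cat >> h.py <<'E'
def rect(m,P):
    n,l,st,c=cv2.connectedComponentsWithStats(m.astype(np.uint8)); 
    k=1+np.argmax(st[1:,4]); q=P[l==k]
    return q,cv2.minAreaRect((q[:,:2]*1000).astype(np.float32)),c[k]
E
python3 - <<'E'
from h import *
for n,(u0,u1,v0,v1) in dict(top=(262,480,115,245),side=(255,450,160,335)).items():
    f=dict(np.load(n+".npz")); P=pts(f)
    hsv=cv2.cvtColor(f["image"],cv2.COLOR_RGB2HSV)
    R=np.zeros(P.shape[:2],bool); R[v0:v1,u0:u1]=1; z=P[...,2]
    print(n,"z at bench/board/offcut", [np.round(P[v,u],3) for u,v in ([(240,215),(385,150),(358,180),(446,171),(380,200)] if n=="top" else [(300,350),(370,270),(347,240),(412,297)])])
    for nm,lo,hi in (("board",.010,.6),("off",.029,.05)):
        m=R&(z>lo)&(z<hi)
        q,r,c=rect(m,P); print(nm,len(q),r,c,q[:,2].mean(), cv2.boxPoints(r).round(0).tolist())
    red=R&(((hsv[...,0]<6)|(hsv[...,0]>174))&(hsv[...,1]>170)&(hsv[...,2]>90)&(z>.06))
    q=P[red]; print("red",len(q),q.mean(0) if len(q) else 0,q.min(0) if len(q) else 0,q.max(0) if len(q) else 0)
f=np.load("top.npz")["image"][110:250,260:480,::-1]; g=np.load("side.npz")["image"][160:335,250:450,::-1]
a=cv2.resize(f,(700,445),interpolation=3)
cv2.imwrite("pics/c1.png",a); cv2.imwrite("pics/c2.png",cv2.resize(g,(660,578),interpolation=3))
E
```

```text
top z at bench/board/offcut [array([ 0.421,  0.327, -0.633]), array([ 0.617, -0.175,  0.019]), array([ 0.534, -0.099,  0.037]), array([ 0.561, -0.336,  0.031]), array([ 0.482, -0.162,  0.015])]
board 10737 ((537.4944458007812, -64.26902770996094), (220.3647003173828, 365.5441589355469), 14.109089851379395) [344.36350936 179.36630344] 0.024381133448788485 [[386.0, 86.0], [475.0, -268.0], [689.0, -215.0], [600.0, 140.0]]
off 1376 ((532.6970825195312, -99.75291442871094), (159.84776306152344, 60.6400032043457), 21.9747314453125) [358.03052326 180.70348837] 0.0356306836570216 [[447.0, -102.0], [470.0, -158.0], [618.0, -98.0], [595.0, -42.0]]
red 87 [0.50552489 0.06332654 0.13306851] [0.49698267 0.04105717 0.10325774] [0.51342688 0.08321278 0.15060098]
side z at bench/board/offcut [array([ 0.296, -0.34 ,  0.   ]), array([ 0.534, -0.214,  0.019]), array([ 0.528, -0.111,  0.037]), array([ 0.562, -0.34 ,  0.034])]
board 8566 ((526.97021484375, 24.856658935546875), (263.8348083496094, 571.2940673828125), 6.274019718170166) [340.69915947 234.64907775] 0.027778856427260433 [[365.0, 294.0], [427.0, -273.0], [689.0, -245.0], [627.0, 323.0]]
off 1166 ((560.2327880859375, -335.01776123046875), (114.0892333984375, 67.15050506591797), 19.132301330566406) [409.52915952 296.95111492] 0.03404724552290464 [[495.0, -322.0], [517.0, -385.0], [625.0, -348.0], [603.0, -285.0]]
red 106 [0.50547562 0.05559933 0.12380041] [0.49563408 0.03635844 0.0958015 ] [0.51529019 0.07791933 0.14992452]
```

View pics/c1.png

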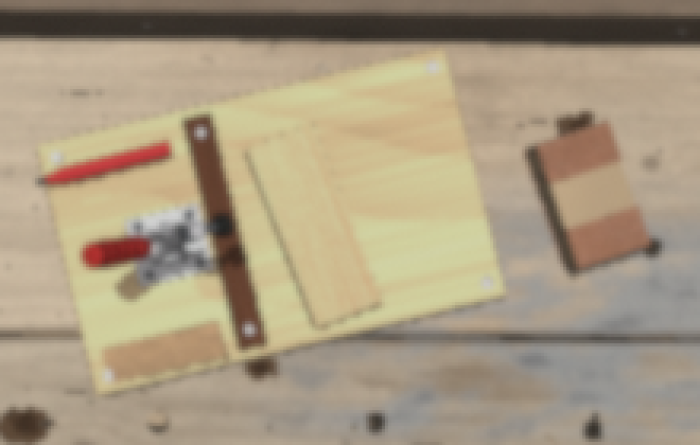

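The close crop confirms the choice: pale offcut at (315,225), askew, fence at (225,230), red grip at (115,252). The board measures 365x220 mm (given 360x220), the offcut 160x61 mm with its top at 36 mm, so the measurements agree. I'll push with the open fingers, both touching the long side so that it squares itself against the fence.

```bash
cat >> h.py <<'E'
C=np.array([.5375,-.0643]); TH=np.radians(104.1)
ex=np.array([np.cos(TH),np.sin(TH)]); ey=np.array([-ex[1],ex[0]])
def J(x,y,z): return [*(C+x*ex+y*ey),z]
def toJ(p): d=np.asarray(p)[...,:2]-C; return np.stack([d@ex,d@ey],-1)
a=np.radians((14.1+90)/2); Q=[0,np.cos(a),np.sin(a),0]
E
python3 - <<'E'
from h import *
f=dict(np.load("top.npz")); P=pts(f); hsv=cv2.cvtColor(f["image"],cv2.COLOR_RGB2HSV)
j=toJ(P); z=P[...,2]
m=(abs(j[...,0]-.042)<.03)&(abs(j[...,1])<.12)&(hsv[...,2]<110)&(z<.04)&(z>.022)
q,r,c=rect(m,P); print("fence",r,toJ(np.array(r[0])/1000))
print("off",toJ(np.array([.5327,-.09975])))
b=P[130:165,85:160]; print("bottle top",np.nanmax(b[...,2]))
p=read_state()["tcp_pos"]
move_straight([p[0],p[1],.40],velocity=.25)
movep(J(-.13,.008,.30),Q); s=read_state(); print(s["time"],s["joints"])
move_straight(J(-.13,.008,.023),velocity=.2,contact_N=15)
s=read_state(); print(s["time"],toJ(s["tcp_pos"]),s["tcp_pos"],s["width"],s["wrist_force"])
g=grab_frame("side"); cv2.imwrite("pics/s2.png",g["image"][...,::-1])
E
```

```text
fence ((484.3697814941406, -36.109588623046875), (102.77277374267578, 22.494976043701172), 15.123950004577637) [0.04028441 0.0446619 ]
off [-0.03321261  0.01329154]
bottle top 0.2244207541161134
4.1833 [-3.72120899e-01 -7.11460060e-02  1.50142262e+00  1.04232945e-04
  1.71124587e+00 -6.19045195e-01]
5.7167 [-0.13031239  0.00752398] [ 0.56194876 -0.19251929  0.02410815] 0.09317378658528623 [ 0.47411329 -0.5860142   0.69238276]
```

View pics/s2.png

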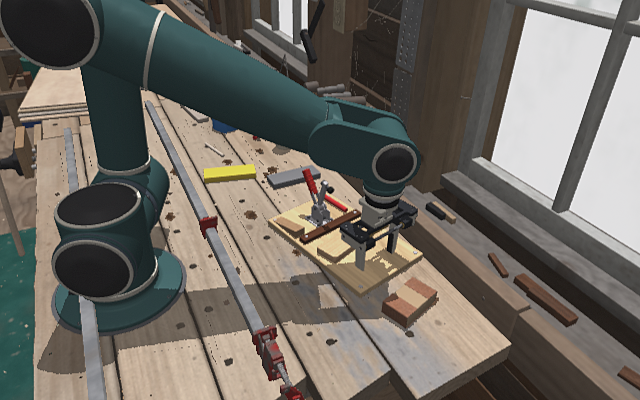

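The hand is behind the offcut, both fingers (360,255) and (393,240) on the board, clear of the sanding block. Push now.

```bash
python3 - <<'E'
from h import *
print(move_straight(J(-.075,.008,.023),velocity=.1,contact_N=15))
t=move_straight(J(-.030,.008,.023),velocity=.03,contact_N=10)
s=read_state(); print(t,s["time"],toJ(s["tcp_pos"]),s["wrist_force"],s["wrist_torque"])
move_straight(J(-.09,.008,.03),velocity=.1)
move_straight(J(-.13,.008,.30),velocity=.3)
f=grab_frame("top"); np.savez("top2",**f); P=pts(f); j=toJ(P); z=P[...,2]
m=(abs(j[...,0])<.06)&(abs(j[...,1])<.14)&(z>.031)&(z<.045)&(f["image"].min(-1)>90)
q,r,c=rect(m,P); print(r,toJ(np.array(r[0])/1000),len(q))
g=grab_frame("side"); np.savez("side2",**g); 
im=np.hstack([cv2.resize(f["image"][120:240,260:420],(400,300)),cv2.resize(g["image"][170:320,250:450],(400,300))])
cv2.imwrite("pics/c3.png",im[...,::-1]); print(read_state()["time"])
E
```

```text
False
True 7.5167 [-0.04213592  0.00796777] [-0.4910139  -5.35278794  3.69666857] [-0.88762818  0.03973396 -0.0373279 ]
((528.8577880859375, -68.1287841796875), (159.71298217773438, 61.379459381103516), 14.146134376525879) [-0.00160806  0.00931459] 1363
9.3083
```

View pics/c3.png

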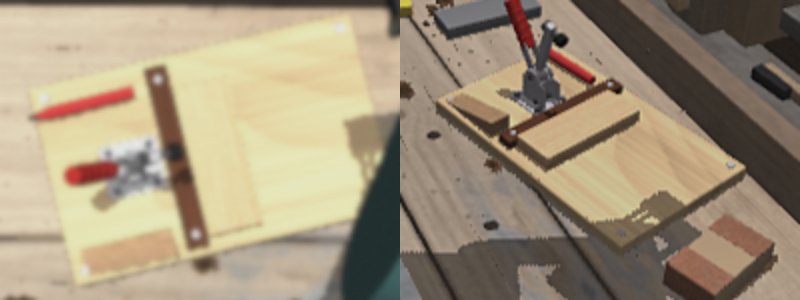

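The offcut now lies against the fence along its whole length (left crop: fence (178,160), offcut (225,160)), at 14.15° against the jig's 14.1°, and the marker, wedge and block have not moved. One firmer push will make sure of it, then the lever.

```bash
python3 - <<'E'
from h import *
move_straight(J(-.075,.008,.024),velocity=.3,contact_N=25)
t=move_straight(J(-.034,.008,.024),velocity=.03,contact_N=18)
s=read_state(); print(t,s["time"],toJ(s["tcp_pos"]),s["wrist_force"])
wait(.3)
move_straight(J(-.09,.008,.03),velocity=.1)
move_straight(J(-.10,.008,.29),velocity=.3)
move_straight(J(.205,0,.29),velocity=.3); move_gripper(0.0)
s=read_state(); print(s["time"],toJ(s["tcp_pos"]),s["width"])
print(move_straight(J(.205,0,.118),velocity=.2,contact_N=20),read_state()["time"])
f=grab_frame("top"); P=pts(f); j=toJ(P); z=P[...,2]
m=(abs(j[...,0])<.06)&(abs(j[...,1])<.14)&(z>.031)&(z<.045)&(f["image"].min(-1)>90)
q,r,c=rect(m,P); print(r,toJ(np.array(r[0])/1000),len(q))
g=grab_frame("side")
im=np.hstack([cv2.resize(f["image"][120:240,240:400],(400,300)),cv2.resize(g["image"][120:270,230:430],(400,300))])
cv2.imwrite("pics/c4.png",im[...,::-1])
E
```

```text
True 11.4333 [-0.04211948  0.00798188] [ 0.63428257 -4.81042397  3.46949189]
16.0 [ 2.04986635e-01 -5.31293789e-06] 0.0006515523833913245
False 17.0083
((529.255615234375, -68.69654083251953), (160.27537536621094, 60.45591735839844), 14.11140251159668) [-0.00225563  0.00906706] 1358
```

View pics/c4.png

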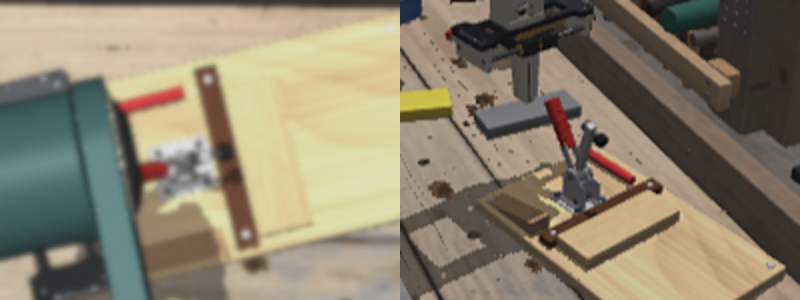

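The fingers stand behind the lever (right crop: tips (525,95), grip (560,122)), free of the bystanders. The second push stopped at exactly the same point, so the offcut is hard up against the fence. Now pull the lever.

```bash
python3 - <<'E'
from h import *
for x in (.15,.12,.105,.09):
    t=move_straight(J(x,0,.118),velocity=.07,contact_N=45); s=read_state(); print(t,s["time"],toJ(s["tcp_pos"]),s["wrist_force"])
    if t: break
wait(.3)
f=grab_frame("top"); g=grab_frame("side"); np.savez("side3",**g)
im=np.hstack([cv2.resize(f["image"][120:240,240:400],(400,300)),cv2.resize(g["image"][120:270,230:430],(400,300))])
cv2.imwrite("pics/c5.png",im[...,::-1])
E
```

```text
False 18.0417 [ 0.14947262 -0.00029441] [-0.91357345  6.51810402  3.87401575]
False 18.6167 [1.19747736e-01 1.13444149e-04] [-0.3969304   1.5833797   0.41705485]
False 18.9833 [0.10481215 0.00011376] [ 0.30311493  0.56999689 -0.32896701]
False 19.35 [8.96194662e-02 4.20811078e-05] [-0.11732654 -0.09706056  1.55282721]
```

View pics/c5.png

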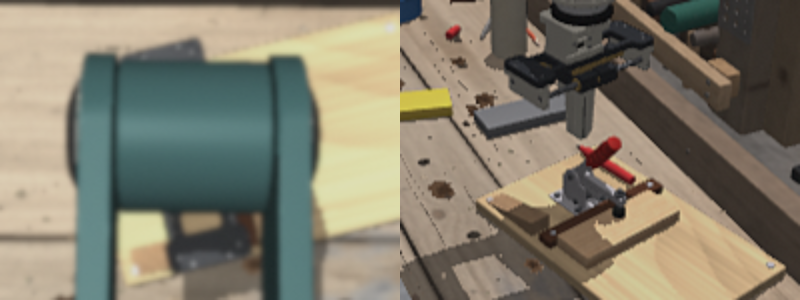

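The lever has gone over (grip (603,152)) and the pad is on the offcut at (620,212). Retreat and check.

```bash
python3 - <<'E'
from h import *
move_straight(J(.14,0,.14),velocity=.15); move_straight(J(.20,0,.32),velocity=.25)
wait(.3); g=grab_frame("side"); f=grab_frame("top"); s=read_state(); print(s["time"],s["wrist_force"])
for f_ in (g,f):
    P=pts(f_); j=toJ(P); z=P[...,2]; hsv=cv2.cvtColor(f_["image"],cv2.COLOR_RGB2HSV)
    m=((hsv[...,0]<6)|(hsv[...,0]>174))&(hsv[...,1]>170)&(hsv[...,2]>90)&(z>.07)&(z<.18)&(abs(j[...,1])<.04)&(abs(j[...,0])<.17)
    q=np.c_[j[m],z[m]]; print(len(q),q.mean(0),q.min(0),q.max(0)) if len(q) else print("none")
    m=(abs(j[...,0])<.06)&(abs(j[...,1])<.14)&(z>.031)&(z<.045)&(f_["image"].min(-1)>90)
    q,r,c=rect(m,P); print(r,toJ(np.array(r[0])/1000))
im=np.hstack([cv2.resize(f["image"][120:240,240:400],(400,300)),cv2.resize(g["image"][170:320,250:450],(400,300))])
cv2.imwrite("pics/c6.png",im[...,::-1])
E
```

```text
21.575 [-0.55821105 -0.6036541   0.68372646]
43 [0.03121294 0.00380329 0.13286267] [ 0.01454362 -0.00464902  0.09962622] [0.06256304 0.00879257 0.14592703]
((529.1843872070312, -68.86640930175781), (161.62783813476562, 61.60877227783203), 14.139087677001953) [-0.00240302  0.00917753]
127 [0.04349437 0.00074919 0.12759991] [ 0.02121203 -0.00950316  0.10033973] [0.06609694 0.00962774 0.14753953]
((529.125732421875, -68.63050079345703), (159.8994140625, 60.869895935058594), 13.646527290344238) [-0.00215993  0.00917694]
```

View pics/c6.png

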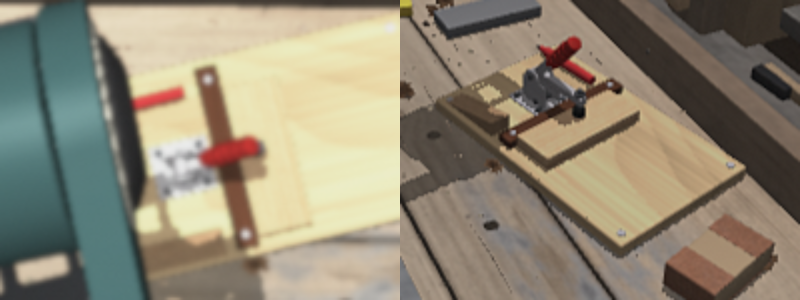

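The lever is shut (grip tip at jig x ≈ 20 mm, as given for 40° toward the fence), the pad is on the offcut at (580,108), the offcut is flush and the arm is clear.

```bash
python3 -c "
from workcell import *
print(sign_off())"
```

```text
the job is handed in; nothing more can be done
None
```

The job is handed in: in the last pictures the offcut lies flush against the fence, the clamp has snapped shut with its pad on the offcut, and the marker, wedge and sanding block look unmoved; the pad force could not be read and the hand-in returned no verdict.

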